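# Open the two-stage shutter of a bench light source

## Task

With closed fingertips, gently push the light source's red shutter lever to the left, past its first detent (one yellow dot) and fully home at the second stop (two green dots), and only then press the green button fully down and let it come back up. Grip and lift nothing, do not shove the light source along the table or tip it, and leave the screws, vial, mirror mount, post and parts box where they stand.

Things in the scene. Friction and masses are not known exactly. Their poses are not given: they have to be found in the camera images.
- light_source: Flat grey box with an aluminium deck, loose on rubber feet: 130 mm (own x) by 240 mm (own y), deck 60 mm above the table; 2.7 kg, slides at a sideways push of 20 to 35 N. Origin: centre of its underside. Own +z up, +x to the beam outlet at its back (away from the robot), +y left, the way the lever opens. Yaw within 0.5 rad of the world's axes.
- shutter_lever (a joint): Slide of the red lever, m, straight along the box's own +y: 0 closed, 0.060 second stop (hard end, two green dots). Starts at 0 to 0.014. A detent catches it at 0.030 (one yellow dot): getting in and out of it takes about 6 N each. Another such click at 0.049 to 0.055; beyond it a spring draws the lever to the second stop. Elsewhere 1 N; stays where left.
- knob_top (a point): Centre of the top of the lever's upright round red knob, 20 mm diameter, 44 mm above the deck; full width from 22 to 40 mm above the deck, stem below 13 mm on a 26x28 mm plate 5 mm high. In the box's frame: x -0.020, y -0.045 + joint value, z 0.104. The deck is free for 60 mm on the knob's -y side.
- enable_button (a joint): How far the green button is pressed down, m, 0 (out) to 0.005 (fully down). A spring returns it; it needs 1.2 N to start and 4 N to be fully down. Pressed counts from 0.004.
- enable_button_top (a point): Centre of the top of the round green button (30 mm diameter), 21 mm above the deck (81 mm above the table), at x -0.020, y +0.085 in the box's frame, 70 mm beyond the knob's last place in line with the slot; moves with the button. Round it a black collar, 46 mm diameter, 12 mm above the deck.
- cap_screw_1: steel cap screw, 13 mm wide, 26 mm high, standing on its head on the rear of the light source's deck. Loose; to be left alone. Origin: centre of its underside.
- cap_screw_2: steel cap screw, 13 mm wide, 26 mm high, standing on its head on the rear of the light source's deck. Loose; to be left alone. Origin: centre of its underside.
- mirror_mount: black mirror mount, 36x50x82 mm, on the table behind the light source, in its beam. Loose; to be left alone. Origin: centre of its underside.
- post_50: steel post, 13 mm diameter, 50 mm high, standing on the table behind the light source. Loose; to be left alone. Origin: centre of its underside.
- vial_c: glass vial with a blue cap, 36 mm diameter, 67 mm high, standing on the table to the left of the light source. Loose; to be left alone. Origin: centre of its underside.
- parts_box_2: red open parts box, 46x66x24 mm, on the table in front of the light source. Loose; to be left alone. Origin: centre of its underside.

How it is judged (in metres and radians):
On the way, in this order (a step that is already met when the one before it is completed fails the run):
1. the lever is fully home at the second stop (value of joint shutter_lever above 0.057 m), for 0.2 s.
2. the green button is pressed fully down, the lever still at the second stop (value of joint enable_button above 0.004 m and value of joint shutter_lever above 0.057 m), for 0.1 s.
At the end, for the whole second after the job is handed in: The lever is within 3 mm of its second stop, the button is out again (less than 1.2 mm down), the light source stands level within 20 mm of where it was, at rest, and each bystander is within 25 mm of where it was (value of joint shutter_lever above 0.057 m and value of joint enable_button below 0.0012 m and distance of light_source from where it was at the start of the episode below 0.02 m and height (world z) of light_source below 0.006 m and angle between light_source's own z axis and vertical below 0.05 rad and linear speed of light_source below 0.01 m/s and distance of each of cap_screw_1, cap_screw_2, mirror_mount, post_50, vial_c, parts_box_2 from where it was at the start of the episode below 0.025 m); the robot touches nothing.
It fails at once if the button is pressed before the lever has reached its second stop (value of joint enable_button above 0.0025 m and value of joint shutter_lever below 0.055 m).
It fails at once if the light source is pushed more than 20 mm along the table, lifted or tipped (distance of light_source from where it was at the start of the episode above 0.02 m or height (world z) of light_source above 0.006 m or angle between light_source's own z axis and vertical above 0.05 rad).
It fails at once if the lever or the unit is gripped or struck hard (over 45 N between fingers and unit) (contact force between the fingers and light_source above 45 N).
It fails at once if a bystander is moved more than 25 mm, lifted or knocked over (distance of any of cap_screw_1, cap_screw_2, mirror_mount, post_50, vial_c, parts_box_2 from where it was at the start of the episode above 0.025 m or angle between any of cap_screw_1, cap_screw_2, mirror_mount, post_50, vial_c, parts_box_2's own z axis and vertical above 0.5 rad).
It also fails if it takes over 48 s, if anything falls off the work surface, if the arm or the gripper's body presses on something with over 40 N, if the wrist force passes 120 N, or if a joint passes its speed limit or range.

## Robot

A 7-joint arm with a two-finger parallel gripper is mounted at the origin on a cart in front of the work surface, level with it; the furniture and walls round the work are solid. World frame = base frame: x ahead of the robot, y to its left, z up, the work surface at z = 0. Lengths are in mm, angles in rad, forces in N, time in s.
With the tool pointing down it reaches from about 425 to 1025 mm from the base axis. Payload 3.6 kg.
Tool frame: the origin (TCP) lies at the very end of the fingers, on their centre line; the grasp point (between the pads) lies 19 mm behind it; z points along the fingers, y is the line along which they close (so a half turn about z gives the same grasp; the last joint's range is limited). The gripper opens to 85 mm and grips with 20 to 120 N. Pads are 22 mm wide; open, the fingers measure 114 mm over their backs; the gripper's body (76 mm by 85 mm) begins 54 mm behind the grasp point. The pads swing forward as they close: fully open they stand 13 mm farther back than shut.
Start: joints at [-0.093, 0.591, 0.048, 1.609, -0.033, 0.943, -0.034], TCP at [725.003, 0.003, 231.302] pointing down, gripper open.
Joint ranges: [-2.69, 2.69], [-0.47, 2.24], [-1.27, 1.36], [0.19, 2.51], [-1.53, 4.68], [0.08, 2.07], [-3.09, 3.09]. Speed limits (rad/s): [2.57, 2.57, 3.14, 3.14, 3.14, 3.14, 3.14].

## Interface

Orientations are given as a 3x3 rotation matrix whose columns are the frame's x, y, z axes.
In Python, from bench import ctrl gives the robot as it stands.
- The arm moves only by the shell command python3 -m creep 'ROWS' [FORCE]. ROWS is JSON, a list of rows, each a list of 3 entries, a list of its own where there are three numbers: the shift along the tool's x, y, z in mm, then the turn about the tool's z in rad, then the finger opening in mm, from 0 to 85.4. A call has 1 to 10 rows; each row shifts and turns the commanded pose from where the row before left it, along the tool's axes as they then stand; what a row does not reach is not made up. A row lasts 1/8 s, in which the tool goes at most 62.5 mm and 10.7 degrees, less where a joint would pass 70% of its speed; a pose out of reach is approached as far as the arm can. A call with a gripper value outside its range is refused whole. The fingers move at their own pace and stop on an object; FORCE is the grip in N (left out, the last holds). Time passes only in rows, so rows that do not move let the fingers close. It gives the time, the measured TCP pose, the force, the opening and the grip force at its end, in the units of the state.
- ctrl.get_state(): the state, without advancing time (a new reading comes with each control period).
- ctrl.read_camera(name): name is "scene" or "side" or "wrist"; returns a dict with "pixels" (420x560x3 uint8, blue, green, red), "depth" (420x560 float32, mm along the optical axis (not along the pixel's ray), 0 where there is no reading), "fx", "fy", "cx", "cy" (pixels), "D" ([k1, k2, p1, p2, k3] as OpenCV has them; the pictures are not rectified), "eye" and "orientation" of the camera in the world. Camera axes: x right, y down, z forward; pixel columns grow to the right and rows downward; lengths in mm; the calibration is good to about 2 mm. A picture is of the moment at which its call begins.
- ctrl.sign_off(): hands the job in; it is judged then, once.
Trained networks look in a picture, given as the dict that the camera call returned (one of the last four; its "shot" number tells which), for a name from the list of things; names that differ only in an ending like _2 or _b are one class to them, and where a whole thing is asked for, a point or a joint stands for the part that bears it (a point fixed in the world has none). Each returns a list of dicts, best first, with "p" (0 to 1); they miss things now and then, are a little off and sometimes report something else, mostly with a low value. They report only what shows in the picture. A call takes as long as a camera call.
- ctrl.boxes_of(label, picture): "extent" ([left, top, right, bottom] in pixels, round what is visible of it).
- ctrl.tip_of(label, picture): "location" ([column, row] in pixels: a listed point, or the origin of a listed thing).
The state is a dict: "time_s": time; "qpos": joint angles; "joint_velocities": joint speeds; "tau": joint torques, N m; "position": TCP position; "orientation": TCP orientation; "force": force on the tool from outside, world axes, zero at the start; "torque": the same for the moment, N m; "finger_gap": opening from 0.0 (shut) to 1.0 (fully open); "finger_force": force on a finger pad.
Only numpy, scipy, OpenCV 4.12 (cv2) and the standard library are available. Lean on these libraries where they do the work, as an engineer would, in place of code of your own. Each camera call takes 0.05 s, during which the arm holds its last target. There are 200 camera calls.

## Working session

There is one attempt and no reset: what is moved stays moved. The work goes in short steps, Python scripts to look and compute and a shell command to move; the robot and the scene stay as the last step left them, time stands still between calls to the robot, and variables do not carry over. Pictures are saved under pics/ and viewed, at most 10 in all, crops included, and the job is handed in when it is done.

```bash
mkdir -p pics
cat > h.py <<'E'
import numpy as np, cv2
from bench import ctrl
def ray(p,uv):
    K=np.array([[p["fx"],0,p["cx"]],[0,p["fy"],p["cy"]],[0,0,1]])
    n=cv2.undistortPoints(np.array([[uv]],float),K,np.array(p["D"],float))[0,0]
    return np.array([n[0],n[1],1.])
def at_z(p,uv,z):
    d=np.array(p["orientation"])@ray(p,uv); e=np.array(p["eye"]); return e+d*(z-e[2])/d[2]
def at_depth(p,uv):
    u,v=map(int,np.round(uv)); w=p["depth"][max(v-1,0):v+2,max(u-1,0):u+2]; w=w[w>0]
    return np.array(p["eye"])+np.array(p["orientation"])@ray(p,uv)*np.median(w) if len(w) else None
E
cat > look.py <<'E'
from h import *
import sys
np.set_printoptions(precision=1,suppress=True)
for c in ["scene","side","wrist"]:
    p=ctrl.read_camera(c); cv2.imwrite(f"pics/{sys.argv[1]}_{c}.png",p["pixels"]); print(c,p["eye"])
    for l,z in [("knob_top",104),("enable_button_top",81),("light_source",0)]:
        for r in ctrl.tip_of(l,p)[:2]:
            print(l,round(r["p"],2),np.array(r["location"]),at_z(p,r["location"],z),at_depth(p,r["location"]))
print(ctrl.get_state())
E
python3 look.py a; python3 -c "
import cv2,numpy as np
a=[cv2.imread(f'pics/a_{c}.png') for c in ('scene','side')]
cv2.imwrite('pics/a2.png',cv2.resize(np.vstack(a),(400,600)))"
```

```text
scene [  65.6 -353.   471.2]
knob_top 0.84 [281.7 229.3] [526.  172.2 104. ] [526.7 173.  103.4]
enable_button_top 0.72 [281.  227.5] [559.  211.8  81. ] [529.6 178.2 104.2]
enable_button_top 0.55 [222.  227.1] [474.9 296.3  81. ] [475.5 297.2  80.5]
side [ 581.2 -542.8  411.7]
knob_top 0.71 [251.  231.4] [519.4 180.9 104. ] [510.5 284.9  59.8]
enable_button_top 0.43 [231.8 221.1] [475.5 282.4  81. ] [475.6 281.6  81.3]
light_source 0.97 [259.7 277.8] [530.4 215.4   0. ] [537.9 103.5  60.8]
wrist [725.4  83.2 374.7]
{'time_s': 0.6, 'qpos': array([-0.1,  0.6,  0. ,  1.6, -0. ,  0.9, -0. ]), 'joint_velocities': array([-0., -0.,  0., -0.,  0., -0., -0.]), 'tau': array([ -0. , -54.8,   1.5, -19.8,   0. ,   0. ,   0. ]), 'position': array([725. ,  -0. , 231.3]), 'orientation': array([[ 0.,  1.,  0.],
       [ 1., -0., -0.],
       [-0.,  0., -1.]]), 'force': array([-0.2, -0.9,  0.4]), 'torque': array([0., 0., 0.]), 'finger_force': 0.0, 'finger_gap': 1.0014398932467632}
```

View pics/a_scene.png

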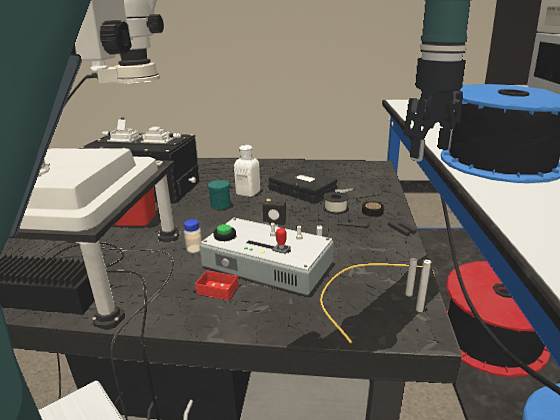

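View pics/a_wrist.png

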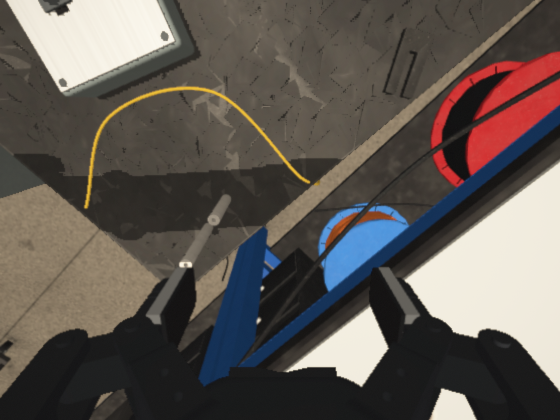

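The scene view shows the grey box with the red knob at about (281,232), the green button at about (223,231) and a shelf and microscope on the left. The wrist view shows only a corner of the box. Next I'll check which obstacles stand near the path and get a coarse pose.

```bash
cat > cloud.py <<'E'
from h import *
def cloud(p):
    h,w=p["depth"].shape; K=np.array([[p["fx"],0,p["cx"]],[0,p["fy"],p["cy"]],[0,0,1]])
    uv=np.stack(np.meshgrid(np.arange(w),np.arange(h)),-1).reshape(-1,1,2).astype(float)
    n=cv2.undistortPoints(uv,K,np.array(p["D"],float))[:,0]
    d=p["depth"].reshape(-1); P=np.c_[n,np.ones(len(n))]*d[:,None]
    return (P@np.array(p["orientation"]).T+np.array(p["eye"])),d>0
def boxpose(p):
    P,ok=cloud(p); m=ok&(abs(P[:,2]-60)<4)&(np.hypot(P[:,0]-520,P[:,1]-210)<180)
    return cv2.minAreaRect(P[m,:2].astype(np.float32)),m.sum()
E
python3 - <<'E'
from cloud import *
np.set_printoptions(precision=0,suppress=True)
for c in("scene","side"):
    p=ctrl.read_camera(c); print(boxpose(p))
    P,ok=cloud(p)
    m=ok&(P[:,2]>110)&(P[:,0]>250)&(P[:,0]<900)&(P[:,1]>-150)&(P[:,1]<650)
    Q=P[m]; H={}
    for q in Q: H.setdefault((int(q[0]//100)*100,int(q[1]//100)*100),[]).append(q[2])
    print({k:(int(min(v)),int(max(v)),len(v)) for k,v in sorted(H.items()) if len(v)>5})
E
```

```text
(((549.0831298828125, 259.5166320800781), (202.31350708007812, 289.7182922363281), 21.886049270629883), np.int64(3317))
{(200, 200): (169, 210, 321), (200, 300): (168, 246, 1233), (200, 400): (243, 245, 419), (200, 500): (244, 246, 74), (300, 300): (167, 246, 1341), (300, 400): (171, 465, 720), (300, 500): (380, 512, 1825), (400, 400): (110, 464, 706), (400, 500): (181, 513, 629), (400, 600): (334, 514, 859), (500, 500): (446, 480, 92), (500, 600): (110, 513, 1505), (600, -100): (245, 490, 2566), (600, 0): (245, 491, 1422), (700, -100): (245, 491, 2496), (700, 0): (245, 491, 255), (700, 500): (110, 138, 150)}
(((554.8365478515625, 258.67218017578125), (203.5548858642578, 292.0506591796875), 21.486608505249023), np.int64(3749))
{(200, 200): (170, 210, 405), (200, 300): (169, 246, 1291), (200, 400): (244, 246, 193), (200, 500): (245, 246, 37), (300, 300): (169, 245, 1866), (300, 400): (169, 464, 709), (300, 500): (112, 476, 1184), (300, 600): (110, 474, 37), (400, 400): (110, 466, 1103), (400, 500): (110, 477, 1032), (400, 600): (111, 479, 961), (500, 500): (442, 478, 108), (500, 600): (110, 479, 1607), (600, -100): (245, 444, 3562), (600, 0): (245, 445, 355), (700, -100): (245, 445, 8840), (700, 0): (245, 349, 313), (700, 500): (110, 139, 204)}
```

Run:
```python
from cloud import *
np.set_printoptions(precision=0,suppress=True)
for c in("scene","side"):
    p=ctrl.read_camera(c); P,ok=cloud(p); Q=P[ok&(P[:,2]>115)&(P[:,2]<600)]
    Q=Q[(Q[:,1]>100)]
    for b in np.array([[475,290],[527,165]]):
        r=np.hypot(*(Q[:,:2]-b).T); a=np.degrees(np.arctan2(Q[:,1]-b[1],Q[:,0]-b[0]))
        for s in range(-180,180,30):
            m=(a>=s)&(a<s+30)&(r<260)
            if m.sum()>3: i=np.where(m)[0][np.argsort(r[m])[2]]; print(c,b,s,round(r[i]),Q[i], Q[m][:,2].min(),Q[m][:,2].max())
    for l in ["mirror_mount","post_50","vial_c","parts_box_2","cap_screw_1"]:
        print(l,[(round(x["p"],2),at_z(p,x["location"],60 if l[0]=="c" else 0)) for x in ctrl.tip_of(l,p)[:2]])
```

```text
scene [475 290] -180 205 [270. 289. 173.] 115.18630718027964 243.28647053269006
scene [475 290] 60 183 [477. 473. 177.] 173.05740767310994 178.81421432040946
scene [475 290] 90 139 [407. 411. 179.] 115.27593831934036 512.0698081396882
scene [475 290] 120 135 [376. 382. 181.] 168.4575201295268 246.39404667396335
scene [475 290] 150 144 [349. 360. 170.] 167.84561103943258 246.63413528826217
mirror_mount [(0.93, array([631., 316.,   0.]))]
post_50 [(0.65, array([650., 254.,   0.]))]
vial_c [(0.75, array([455., 385.,   0.]))]
parts_box_2 [(0.81, array([405., 226.,   0.]))]
cap_screw_1 [(0.72, array([409., 300.,  60.])), (0.63, array([568., 180.,  60.]))]
side [475 290] -180 204 [271. 289. 181.] 115.16626758492521 242.82988492351637
side [475 290] 60 180 [478. 470. 173.] 169.23000743512705 181.0593974696508
side [475 290] 90 136 [416. 413. 171.] 115.16888286897716 474.3206424426887
side [475 290] 120 132 [380. 382. 176.] 169.51442888334918 246.30522128521633
side [475 290] 150 142 [351. 359. 176.] 169.40813970519847 246.57468084861833
mirror_mount [(0.93, array([632., 326.,   0.]))]
post_50 [(0.45, array([654., 199.,   0.])), (0.23, array([501., 410.,   0.]))]
vial_c []
parts_box_2 [(0.59, array([409., 222.,   0.]))]
cap_screw_1 [(0.67, array([579., 187.,  60.])), (0.63, array([426., 107.,  60.]))]
```

```bash
python3 -m creep '[[[31,-42,0],0,0],[[31,-42,0],0,0],[[31,-42,0],0,0],[[31,-42,0],0,0],[[31,-42,0],0,0],[[30,-42,0],0,0],[[0,0,0],0.17,0],[[0,0,0],0.17,0],[[0,0,0],0.17,0],[[0,0,0],0.17,0]]'; python3 -m creep '[[[0,0,0],0.17,0],[[0,0,0],0.16,0],[[0,0,0],0.16,0],[[0,0,0],0,0]]'; python3 look.py b
```

```text
time_s: 2.55
position: [473.1, 185.2, 231.6]
orientation: [[0.633, 0.774, 0.001], [0.774, -0.633, 0.0], [0.001, 0.0, -1.0]]
force: [0.7, -0.6, 0.4]
finger_gap: 0.006
finger_force: 0.0
time_s: 3.05
position: [473.1, 185.2, 231.4]
orientation: [[0.92, 0.392, 0.0], [0.392, -0.92, -0.0], [0.0, 0.0, -1.0]]
force: [0.3, -0.3, -0.2]
finger_gap: -0.001
finger_force: 0.0
scene [  65.6 -353.   471.2]
knob_top 0.62 [281.5 227.7] [530.  177.3 104. ] [530.2 177.5 103.8]
enable_button_top 0.55 [222.2 227.5] [474.2 294.5  81. ] [473.1 292.8  82.1]
enable_button_top 0.26 [273.9 231.4] [537.9 209.2  81. ] [552.  226.   69.4]
light_source 0.88 [265.2 269.3] [516.2 214.8   0. ] [478.7 167.5  39.3]
side [ 581.2 -542.8  411.7]
knob_top 0.56 [252.5 232.6] [522.2 176.  104. ] [522.4 173.2 105.2]
enable_button_top 0.65 [234.  219.8] [478.8 289.   81. ] [479.2 285.8  82.3]
light_source 0.67 [258.1 275.8] [527.1 222.8   0. ] [535.  109.9  60.7]
wrist [550.2 217.3 375. ]
knob_top 0.96 [319.4 149.1] [527.3 171.8 104. ] [527.3 171.9 104.6]
enable_button_top 0.76 [177.9 144. ] [477.3 293.5  81. ] [477.5 293.3  81.8]
enable_button_top 0.33 [319.4 147.7] [526.5 168.5  81. ] [528.4 172.4 104.7]
light_source 0.84 [271.4 117.6] [529.8 222.1   0. ] [533.1 221.3  60.6]
{'time_s': 3.65, 'qpos': array([-0.7,  0.3,  0.3,  2.1, -0.1,  0.7, -1.5]), 'joint_velocities': array([-0.,  0.,  0., -0., -0.,  0.,  0.]), 'tau': array([  0. , -35.1,   2.5, -16.2,   0. ,   0. ,   0. ]), 'position': array([473. , 185. , 231.3]), 'orientation': array([[ 0.9,  0.4, -0. ],
       [ 0.4, -0.9, -0. ],
       [-0. , -0. , -1. ]]), 'force': array([ 0.6,  0.8, -0. ]), 'torque': array([-0., -0., -0.]), 'finger_force': 0.0, 'finger_gap': -0.00010461417502070551}
```

View pics/b_wrist.png

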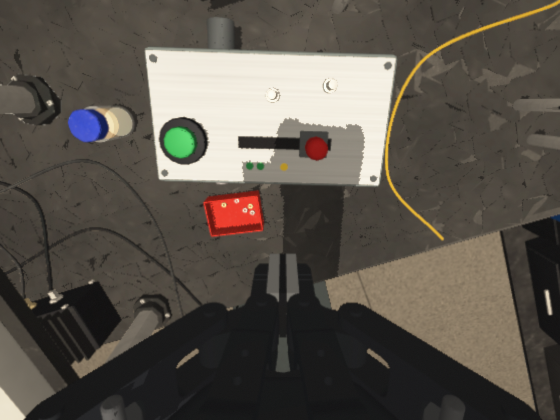

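The wrist view shows the whole deck: the button at (179,142), the knob at (317,148), the yellow dot at (284,167) and the green dots at (250–261,166). I'll fit the deck outline for an accurate pose.

```bash
cat > plan.py <<'E'
from cloud import *
import sys
np.set_printoptions(precision=2,suppress=True)
p=ctrl.read_camera("wrist")
P,ok=cloud(p); m=(ok&(abs(P[:,2]-60)<5)).reshape(420,560).astype(np.uint8); m[250:]=0
n,lab,st,_=cv2.connectedComponentsWithStats(m); k=1+np.argmax(st[1:,4])
r=cv2.minAreaRect(P[(lab==k).ravel(),:2].astype(np.float32)); print(r)
hsv=cv2.cvtColor(p["pixels"],cv2.COLOR_BGR2HSV).reshape(-1,3).astype(int)
D=ok&(np.arange(len(P))<250*560)
red=D&((hsv[:,0]<8)|(hsv[:,0]>172))&(hsv[:,1]>150)&(abs(P[:,2]-104)<5)
gr=D&(abs(hsv[:,0]-70)<20)&(hsv[:,1]>100)&(abs(P[:,2]-81)<4)
kn=np.median(P[red],0); bt=np.mean(P[gr],0); print("knob",kn,red.sum(),"button",bt,gr.sum())
a=np.radians(r[2]); a=a if r[1][0]<r[1][1] else a-np.pi/2
R=np.array([[np.cos(a),-np.sin(a)],[np.sin(a),np.cos(a)]]); c=np.array(r[0]); print("yaw",a)
print("box-frame knob",R.T@(kn[:2]-c),"button",R.T@(bt[:2]-c))
s=ctrl.get_state(); t=s["position"]; O=np.array(s["orientation"]); print("tcp",t,"toolyaw",np.arctan2(O[1,0],O[0,0]))
for nm,b in [("pre-knob",kn[:2]-R@[0,38]),("button",bt[:2]),("nominal button",c+R@[-20,85])]:
    print(nm,b,"box-frame tcp->",R.T@(b-t[:2]),"tool:",(O.T@np.r_[b-t[:2],0]))
E
python3 plan.py
```

```text
((528.7118530273438, 221.57406616210938), (127.8910903930664, 237.45262145996094), 21.375417709350586)
knob [526.42 174.22 104.19] 361 button [480.06 292.33  81.49] 788
yaw 0.373071418017272
box-frame knob [-19.4  -43.26] button [-19.51  83.62]
tcp [473.02 184.94 231.31] toolyaw 0.4008542054867317
pre-knob [540.27 138.83] box-frame tcp-> [ 45.82 -67.44] tool: [43.92 68.69  0.  ]
button [480.06 292.33] box-frame tcp-> [45.7  97.43] tool: [ 48.39 -96.13  -0.  ]
nominal button [479.11 293.44] box-frame tcp-> [45.21 98.82] tool: [ 47.94 -97.52  -0.  ]
```

```bash
python3 -m creep '[[[0,0,0],0.028,0],[[23,34,0],0,0],[[22.5,34,0],0,0],[[0,0,50],0,0],[[0,0,50],0,0],[[0,0,35],0,0],[[0,0,14],0,0],[[0,0,0],0,0]]'; python3 plan.py | tail -5
```

```text
time_s: 4.7
position: [540.0, 138.2, 81.9]
orientation: [[0.931, 0.364, -0.001], [0.364, -0.931, -0.0], [-0.001, 0.0, -1.0]]
force: [-0.3, 0.3, 0.5]
finger_gap: -0.002
finger_force: 0.0
box-frame knob [nan nan] button [nan nan]
tcp [540.77 138.31  82.86] toolyaw 0.37250972826204876
pre-knob [nan nan] box-frame tcp-> [nan nan] tool: [nan nan nan]
button [nan nan] box-frame tcp-> [nan nan] tool: [nan nan nan]
nominal button [508.76 283.19] box-frame tcp-> [ 20.6  146.94] tool: [  22.92 -146.6    -0.01]
  return _methods._mean(a, axis=axis, dtype=dtype,
  ret = um.true_divide(
```

```bash
for i in 1; do python3 -m creep '[[[0,-4,0],0,0],[[0,-4,0],0,0],[[0,-3,0],0,0],[[0,-3,0],0,0],[[0,-2,0],0,0],[[0,-2,0],0,0],[[0,-2,0],0,0]]'; done
```

```text
time_s: 5.62
position: [533.0, 156.7, 82.3]
orientation: [[0.931, 0.364, 0.0], [0.364, -0.931, -0.0], [0.0, 0.0, -1.0]]
force: [0.6, 0.6, 0.4]
finger_gap: -0.003
finger_force: 0.4
```

```bash
python3 -m creep '[[[0,-3,0],0,0],[[0,-3,0],0,0],[[0,-3,0],0,0],[[0,-3,0],0,0],[[0,-3,0],0,0]]';  python3 -m creep '[[[0,-3,0],0,0],[[0,-3,0],0,0],[[0,-3,0],0,0]]'; python3 -m creep '[[[0,-3,0],0,0],[[0,-3,0],0,0]]'; python3 look.py c | grep -v state|head -12
```

```text
time_s: 6.25
position: [528.0, 169.6, 82.4]
orientation: [[0.932, 0.364, 0.001], [0.364, -0.932, -0.002], [0.001, 0.002, -1.0]]
force: [2.0, -6.7, 0.4]
finger_gap: -0.005
finger_force: 3.2
time_s: 6.62
position: [524.1, 179.2, 82.3]
orientation: [[0.932, 0.364, 0.0], [0.364, -0.932, 0.0], [0.0, -0.0, -1.0]]
force: [-0.0, -0.3, 1.1]
finger_gap: 0.002
finger_force: 0.5
time_s: 6.88
position: [522.7, 183.0, 82.4]
orientation: [[0.932, 0.363, 0.002], [0.363, -0.932, -0.002], [0.001, 0.002, -1.0]]
force: [2.6, -5.5, 1.3]
finger_gap: -0.001
finger_force: 2.7
scene [  65.6 -353.   471.2]
enable_button_top 0.68 [223.3 228.6] [473. 289.  81.] [473.2 289.2  80.9]
light_source 0.74 [266.8 268.7] [520.  214.3   0. ] [480.5 165.   40.9]
side [ 581.2 -542.8  411.7]
knob_top 0.45 [245.1 224.3] [507.  211.2 104. ] [500.  282.1  75.1]
enable_button_top 0.51 [234.7 218.3] [479.3 296.7  81. ] [479.2 297.3  80.7]
enable_button_top 0.19 [332.  283.5] [642.4  52.6  81. ] [657.  194.5   2.2]
light_source 0.87 [259.5 277.5] [530.  216.5   0. ] [537.6 103.4  61.3]
light_source 0.2 [245.6 225.8] [483.8 457.2   0. ] [510.5 183.1 112.8]
wrist [599.9 215.2 226. ]
knob_top 0.71 [232.4 293. ] [513.2 206.2 104. ] [513.7 206.2 104.6]
enable_button_top 0.93 [ 64.9 274.3] [475.8 291.9  81. ] [476.7 291.3  82.1]
```

View pics/c_wrist.png

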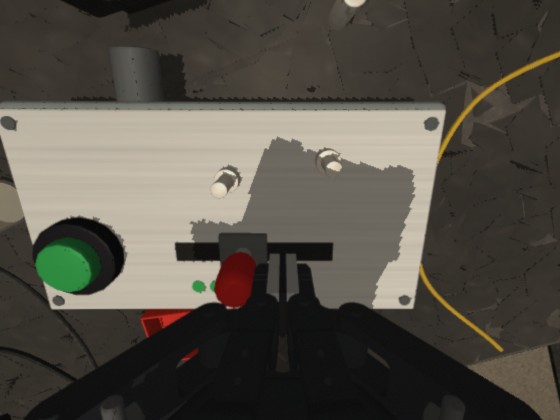

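The wrist view shows the knob at (236,280), past the yellow dot and moving along the slot, with the fingertips behind it. The box has not moved.

```bash
python3 -m creep '[[[0,-3,0],0,0],[[0,-3,0],0,0],[[0,-3,0],0,0],[[0,-3,0],0,0]]';  python3 -m creep '[[[0,-3,0],0,0],[[0,-2,0],0,0]]'; python3 -m creep '[[[0,-2,0],0,0],[[0,0,0],0,0]]';  python3 -m creep '[[[0,-2,0],0,0],[[0,0,0],0,0]]'
```

```text
time_s: 7.98
position: [517.2, 196.7, 82.2]
orientation: [[0.931, 0.365, -0.0], [0.365, -0.931, 0.0], [-0.0, -0.0, -1.0]]
force: [1.0, -1.0, 0.2]
finger_gap: 0.003
finger_force: 0.4
time_s: 8.22
position: [516.4, 198.7, 82.3]
orientation: [[0.932, 0.363, 0.001], [0.363, -0.932, -0.002], [0.0, 0.002, -1.0]]
force: [3.6, -6.1, 0.6]
finger_gap: -0.001
finger_force: 3.6
time_s: 8.48
position: [515.6, 200.7, 82.3]
orientation: [[0.932, 0.363, 0.001], [0.363, -0.932, -0.002], [0.0, 0.002, -1.0]]
force: [2.7, -4.7, 1.3]
finger_gap: -0.0
finger_force: 2.4
time_s: 8.72
position: [514.0, 204.9, 82.3]
orientation: [[0.931, 0.365, -0.0], [0.365, -0.931, 0.0], [-0.0, -0.001, -1.0]]
force: [2.0, -1.5, 0.6]
finger_gap: 0.002
finger_force: 0.9
```

```bash
python3 -m creep '[[[0,-1.5,0],0,0],[[0,0,0],0,0]]';  python3 look.py d | grep knob
```

```text
time_s: 8.98
position: [513.1, 206.9, 82.2]
orientation: [[0.931, 0.365, -0.001], [0.365, -0.931, 0.001], [-0.001, -0.001, -1.0]]
force: [0.3, 0.2, 0.3]
finger_gap: -0.001
finger_force: 0.1
knob_top 0.68 [255.9 222.7] [508.6 227.3 104. ] [501.9 218.5 109.6]
knob_top 0.97 [230.8 295.4] [503.5 227.3 104. ] [504.1 227.3 104.9]
```

View pics/d_wrist.png

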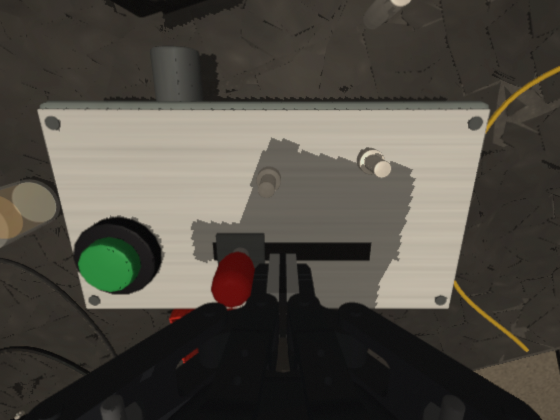

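The knob at (233,280) covers the green dots, and its measured position is within about 1 mm of the second stop. A light nudge against the stop will confirm it.

```bash
python3 -m creep '[[[0,-1,0],0,0],[[0,0,0],0,0]]'; python3 -m creep '[[[0,-1,0],0,0],[[0,0,0],0,0]]'
```

```text
time_s: 9.82
position: [513.3, 206.8, 82.3]
orientation: [[0.931, 0.364, -0.0], [0.364, -0.931, 0.0], [-0.0, -0.0, -1.0]]
force: [0.8, 0.7, 0.2]
finger_gap: -0.0
finger_force: 0.0
time_s: 10.07
position: [513.2, 207.1, 82.3]
orientation: [[0.931, 0.364, 0.0], [0.364, -0.931, -0.001], [0.0, 0.001, -1.0]]
force: [0.5, -0.8, 0.9]
finger_gap: -0.001
finger_force: 0.7
```

```bash
python3 -m creep '[[[0,-1.5,0],0,0],[[0,0,0],0,0]]'; python3 -m creep '[[[0,-1,0],0,0],[[0,0,0],0,0]]'
```

```text
time_s: 10.32
position: [513.1, 207.4, 82.3]
orientation: [[0.932, 0.363, 0.001], [0.363, -0.932, -0.002], [0.0, 0.002, -1.0]]
force: [2.1, -3.5, 0.3]
finger_gap: -0.001
finger_force: 2.6
time_s: 10.58
position: [513.0, 207.5, 82.4]
orientation: [[0.932, 0.362, 0.001], [0.362, -0.932, -0.002], [0.001, 0.003, -1.0]]
force: [2.2, -7.1, 0.2]
finger_gap: 0.003
finger_force: 3.4
```

Force rises to 7 N without any motion, so the lever is at the hard stop. I'll back off, rise and re-measure.

```bash
python3 -m creep '[[[0,6,0],0,0],[[0,10,0],0,0],[[0,0,-40],0,0],[[0,0,-50],0,0],[[0,0,-50],0,0],[[-20,0,0],0,0],[[0,0,0],0,0]]'; python3 plan.py
```

```text
time_s: 11.45
position: [497.9, 187.6, 222.6]
orientation: [[0.931, 0.365, -0.001], [0.365, -0.931, 0.001], [-0.001, -0.001, -1.0]]
force: [-1.5, 0.0, -0.5]
finger_gap: -0.002
finger_force: 0.0
((529.0944213867188, 221.64376831054688), (126.53934478759766, 237.58673095703125), 21.35140037536621)
knob [506.33 227.77 104.17] 350 button [480.3  292.45  81.51] 767
yaw 0.37265223646169354
box-frame knob [-18.97  14.  ] button [-19.67  83.71]
tcp [498.64 187.89 222.21] toolyaw 0.3732916796350893
pre-knob [520.16 192.38] box-frame tcp-> [21.68 -3.65] tool: [21.68  3.67 -0.01]
button [480.3  292.45] box-frame tcp-> [ 20.98 104.06] tool: [  21.05 -104.05    0.07]
nominal button [479.52 293.53] box-frame tcp-> [ 20.65 105.35] tool: [  20.72 -105.33    0.07]
```

```bash
python3 -m creep '[[[10.5,-35,0],0,0],[[10.5,-35,0],0,0],[[0,-34.5,0],0,0],[[0,0,0],0,0],[[0,0,50],0,0],[[0,0,50],0,0],[[0,0,25],0,0],[[0,0,4],0,0],[[0,0,0],0,0]]'; python3 -m creep '[[[0,0,4],0,0],[[0,0,3],0,0],[[0,0,2],0,0],[[0,0,0],0,0]]'
```

```text
time_s: 12.62
position: [481.6, 292.2, 93.5]
orientation: [[0.932, 0.363, 0.0], [0.363, -0.932, -0.0], [0.0, 0.0, -1.0]]
force: [1.2, -0.2, -0.3]
finger_gap: 0.001
finger_force: 0.0
time_s: 13.12
position: [480.7, 292.8, 84.4]
orientation: [[0.931, 0.364, 0.0], [0.364, -0.931, 0.0], [0.0, -0.0, -1.0]]
force: [-0.7, 0.3, 0.2]
finger_gap: -0.003
finger_force: 0.0
```

```bash
python3 -m creep '[[[0,0,2],0,0],[[0,0,2],0,0],[[0,0,1],0,0],[[0,0,0],0,0]]'; python3 -m creep '[[[0,0,1.5],0,0],[[0,0,1.5],0,0],[[0,0,0],0,0]]';python3 -m creep '[[[0,0,1.5],0,0],[[0,0,0],0,0]]'
```

```text
time_s: 13.62
position: [480.9, 292.8, 79.4]
orientation: [[0.931, 0.364, 0.0], [0.364, -0.931, 0.0], [0.0, -0.0, -1.0]]
force: [-0.4, -0.4, 1.8]
finger_gap: -0.001
finger_force: 1.0
time_s: 14.0
position: [480.9, 292.8, 76.3]
orientation: [[0.931, 0.364, 0.0], [0.364, -0.931, 0.0], [0.0, -0.0, -1.0]]
force: [0.3, 1.6, 3.8]
finger_gap: 0.001
finger_force: 1.8
time_s: 14.25
position: [480.9, 292.8, 75.9]
orientation: [[0.931, 0.364, -0.0], [0.364, -0.931, 0.001], [0.0, -0.001, -1.0]]
force: [-2.7, -0.7, 12.3]
finger_gap: 0.001
finger_force: 6.2
```

Force jumped to 12 N at 75.9 mm, so the button is bottomed. I'll hold briefly, then release and rise.

```bash
python3 -m creep '[[[0,0,0],0,0],[[0,0,0],0,0],[[0,0,-5],0,0],[[0,0,-10],0,0],[[0,0,-40],0,0],[[0,0,-50],0,0],[[0,0,-40],0,0],[[-20,50,0],0,0],[[0,50,0],0,0],[[0,0,0],0,0]]'; python3 plan.py; python3 look.py e >/dev/null
```

```text
time_s: 15.5
position: [499.7, 187.1, 220.4]
orientation: [[0.934, 0.356, 0.001], [0.356, -0.934, -0.002], [0.0, 0.002, -1.0]]
force: [-0.1, 0.4, -0.0]
finger_gap: 0.001
finger_force: 0.0
((528.7556762695312, 221.4494171142578), (127.48572540283203, 237.66868591308594), 21.3347225189209)
knob [506.5  227.98 104.21] 347 button [480.38 292.41  81.41] 787
yaw 0.3723611529545479
box-frame knob [-18.36  14.18] button [-19.25  83.69]
tcp [498.97 189.99 220.07] toolyaw 0.36804932133420093
pre-knob [520.32 192.58] box-frame tcp-> [20.83 -5.35] tool: [20.86  5.26  0.  ]
button [480.38 292.41] box-frame tcp-> [ 19.94 102.16] tool: [  19.5  -102.25   -0.06]
nominal button [479.2  293.35] box-frame tcp-> [ 19.19 103.47] tool: [  18.74 -103.55   -0.06]
```

View pics/e_wrist.png

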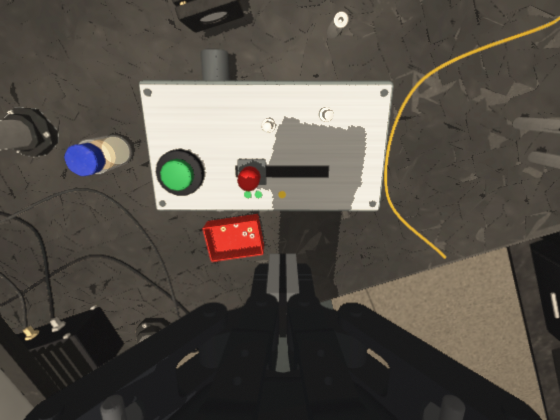

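The knob at (248,178) is by the two green dots, the button at (176,174) is back up at 81 mm, and nothing else has moved.

```bash
python3 -c "
from bench import ctrl
print(ctrl.sign_off())"
```

```text
the job is handed in; nothing more can be done
None
```

I pushed the lever to its second stop, then pressed the green button fully down and let it come back up, with the box and everything around it left in place; the job is handed in, and sign-off returned no verdict.

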